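# Find the rocking junction-box lid and press it home

### The job

One of the four junction-box lids on the saw's switchgear plate is not pressed home, and dust will get in. Press lids lightly near an edge with a fingertip until you find the one that rocks, then press that lid down at its middle until both its studs are fully home, and come away. The lids that are already home must only be tested with a light touch, never leaned on; do not lift or lever off any lid, and leave the things lying about the plate where they are.

Things in the scene. Friction and masses are not known exactly. Their poses are not given: they have to be found in the camera images.
- plate: fixed grey steel plate on the bench, 150 (x) x 470 (y) x 18 mm, with 4 identical grey junction boxes (76 x 76 x 38 mm) in a row along its y axis at y = +157.5, +52.5, -52.5, -157.5 mm, x = 0. Origin: centre of its underside; z up. Boxes stand on rubber buffers that give straight down (nothing up to 3 N, then 1 mm per 5 N, at most 6 mm) and spring back; the buffers are not all of one height.
- lid_1: lid of the left-most box (y = +157.5 mm on the plate). All 4 lids are alike: light-grey plastic, 86 x 86 x 4 mm, a 16 mm skirt hangs round the box. Origin: centre of the flat top, 75 mm above the bench at the start; axes as the plate's. Below, on the lid's y axis 28 mm either side of the centre, are two push-in studs, 14 mm wide in x, marked on top by round stud heads 13 mm across.
- lid_2: second lid from the left (y = +52.5 mm), like lid_1. Exactly one of the 4 lids is loose, any of them. All look alike, lie level and at one height at the start: only pressing tells. A lid that is home rests firmly on its box's rim and just sinks level with the box on the buffers, by under 1 mm at 5 N, wherever it is pressed. More than 20 N on a lid that is home is leaning on it.
- lid_3: third lid from the left (y = -52.5 mm), like lid_1. The loose lid stands level on its two studs, 5 mm above its rim, and rocks about the line through them (its y axis): pressed with under 1 N near the middle of its +x or -x edge it tips 0.16 rad until it meets the rim (a point 30 mm from the middle goes down nearly 4 mm); let go, it falls back level. Presses at these two edges do not seat it.
- lid_4: right-most lid (y = -157.5 mm), like lid_1. Seating the loose lid: pressed at its middle (within 6 mm of the stud line, else it tips) with about 15 N, 7.5 N a stud, the studs slide down 5 mm and stay. While pressed it also sinks on the buffers, about 2.5 mm at 15 N. Home, it rests on its rim about 5 mm lower than at the start, below the level of the others, and rocks no more.
- screwdriver: red-handled screwdriver, about 200 mm long, lying on the bench beyond the plate, not part of the job. Origin within its length, on the bench.
- screw_jar: glass screw jar with steel cap, 64 mm across, 75 mm high, standing beyond the plate, not part of the job. Origin: centre of its underside.
- offcut: offcut of wood, 160 x 55 x 30 mm, lying to the left of the plate, not part of the job. Origin: centre of its underside.

How it is judged (in metres and radians):
On the way:
1. the loose lid has been rocked by a fingertip: tipped more than 0.06 rad, before its studs are in (((angle between lid_1's own z axis and vertical above 0.06 rad and contact force between the fingers and lid_1 above 0.2 N and z of lid_1 in the frame of plate above 0.072 m) or (angle between lid_2's own z axis and vertical above 0.06 rad and contact force between the fingers and lid_2 above 0.2 N and z of lid_2 in the frame of plate above 0.072 m) or (angle between lid_3's own z axis and vertical above 0.06 rad and contact force between the fingers and lid_3 above 0.2 N and z of lid_3 in the frame of plate above 0.072 m) or (angle between lid_4's own z axis and vertical above 0.06 rad and contact force between the fingers and lid_4 above 0.2 N and z of lid_4 in the frame of plate above 0.072 m))), for 0.05 s.
At the end, for the whole second after the job is handed in: The loose lid has gone down on its box (at least 3.6 of its 5 mm lower than it was), all four lids lie level (within 0.035 rad), at rest and on their boxes (within 12 mm of where they were), and the bystanders are within 30 mm of where they were (z of any of lid_1, lid_2, lid_3, lid_4 in the frame of plate below 0.0714 m and angle between each of lid_1, lid_2, lid_3, lid_4's own z axis and vertical below 0.035 rad and distance of each of lid_1, lid_2, lid_3, lid_4 from where it was at the start of the episode below 0.012 m and linear speed of each of lid_1, lid_2, lid_3, lid_4 below 0.02 m/s and distance of each of screwdriver, screw_jar, offcut from where it was at the start of the episode below 0.03 m); the robot touches nothing.
It fails at once if a lid that is already home is leaned on (over 20 N) ((contact force between the fingers and lid_1 above 20 N and z of lid_1 in the frame of plate above 0.0708 m and angle between lid_1's own z axis and vertical below 0.04 rad) or (contact force between the fingers and lid_2 above 20 N and z of lid_2 in the frame of plate above 0.0708 m and angle between lid_2's own z axis and vertical below 0.04 rad) or (contact force between the fingers and lid_3 above 20 N and z of lid_3 in the frame of plate above 0.0708 m and angle between lid_3's own z axis and vertical below 0.04 rad) or (contact force between the fingers and lid_4 above 20 N and z of lid_4 in the frame of plate above 0.0708 m and angle between lid_4's own z axis and vertical below 0.04 rad)).
It fails at once if a lid is lifted (more than 10 mm) (z of any of lid_1, lid_2, lid_3, lid_4 in the frame of plate above 0.085 m).
It fails at once if a lid is levered off (tipped more than 0.4 rad) (angle between any of lid_1, lid_2, lid_3, lid_4's own z axis and vertical above 0.4 rad).
It fails at once if a bystander is pushed away (more than 30 mm) (distance of any of screwdriver, screw_jar, offcut from where it was at the start of the episode above 0.03 m).
It also fails if it takes over 48 s, if anything falls off the work surface, if the arm or the gripper's body presses on something with over 40 N, if the wrist force passes 120 N, or if a joint passes its speed limit or range.

### The arm

A 6-joint arm with a two-finger parallel gripper is mounted at the origin on the work surface. World frame = base frame: x ahead of the robot, y to its left, z up, the work surface at z = 0. Lengths are in m, angles in degrees, forces in N, time in s.
With the tool pointing down it reaches from about 0.3 to 0.75 m from the base axis. Payload 8.5 kg.
Tool frame: the origin (TCP) lies midway between the tips of the shut fingers; the grasp point (between the pads) lies env.tcp_to_grasp behind it (env.tcp_to_grasp is the distance from the TCP to the grasp point, in m); z points along the fingers, y is the line along which they close (so a half turn about z gives the same grasp; the last joint's range is limited). The gripper opens to 85 mm and grips with 20 to 120 N. Pads are 22 mm wide; open, the fingers measure 114 mm over their backs; the gripper's body (76 mm by 85 mm) begins 54 mm behind the grasp point. The pads swing forward as they close: fully open they stand 13 mm farther back than shut.
Start: joints at [-88.768, 21.807, 74.336, -0, 83.858, -12.336], TCP at [0.129, -0.535, 0.231] pointing down, gripper open.
Joint ranges: [-178.18, 178.18], [-50.72, 133.34], [12.68, 142.11], [-81.47, 261.47], [9.98, 163.14], [-165.26, 165.26]. Speed limits (degrees/s): [136.94, 136.94, 180, 180, 180, 180].

### API

Orientations are given as a 3x3 rotation matrix whose columns are the frame's x, y, z axes.
In Python, from rig import observe, optics, job, env gives the robot as it stands. The module is installed in compiled form; this text tells all that it offers.
- The arm moves only by the shell command python3 -m jog 'ROWS' [FORCE]. ROWS is JSON, a list of rows, each a list of 7 numbers: the turn, a rotation vector about the tool's x, y, z in rad, then the shift along the tool's x, y, z in m, then the opening in per cent of the stroke, from 0 (shut) to 100 (fully open). A call has 1 to 10 rows; each row shifts and turns the commanded pose from where the row before left it, along the tool's axes as they then stand; what a row does not reach is not made up. A row lasts 1/8 s, in which the tool goes at most 62.5 mm and 10.7 degrees, less where a joint would pass 70% of its speed; a pose out of reach is approached as far as the arm can. A call is refused whole if a number of a shift passes 0.0625 or a number of a turn 0.188, either way. A call with a gripper value outside its range is refused whole. The fingers move at their own pace and stop on an object; FORCE is the grip in N (left out, the last holds). Time passes only in rows, so rows that do not move let the fingers close. It gives the time, the measured TCP pose, the force, the opening and the grip force at its end, in the units of the state.
- observe(): the state, without advancing time (a new reading comes with each control period).
- optics.get_image(name): name is "scene" or "top"; returns a dict with "pixels" (400x640x3 uint8, red, green, blue), "mtx" (3x3 intrinsics, pixels), "dist_coeffs" ([k1, k2, p1, p2, k3] as OpenCV has them; the pictures are not rectified), "rvec" (rotation vector, rad) and "tvec" (3), from world to camera coordinates, as OpenCV has them. Camera axes: x right, y down, z forward; pixel columns grow to the right and rows downward; lengths in m; the calibration is good to about 2 mm. A picture is of the moment at which its call begins. There is no depth.
- job.close_job(): hands the job in; it is judged then, once.
The state is a dict: "time_s": time; "q": joint angles; "qvel": joint speeds; "joint_efforts": joint torques, N m; "position": TCP position; "tool_rot": TCP orientation; "ft_force": force on the tool from outside, world axes, zero at the start; "wrist_torque": the same for the moment, N m; "grip_width": finger opening in m; "gripper_force": force on a finger pad.
Only numpy, scipy, OpenCV 4.12 (cv2) and the standard library are available. Lean on these libraries where they do the work, as an engineer would, in place of code of your own. Each camera call takes 0.05 s, during which the arm holds its last target. There are 200 camera calls.

## Working session

There is one attempt and no reset: what is moved stays moved. The work goes in short steps, Python scripts to look and compute and a shell command to move; the robot and the scene stay as the last step left them, time stands still between calls to the robot, and variables do not carry over. Pictures are saved under pics/ and viewed, at most 10 in all, crops included, and the job is handed in when it is done.

```bash
mkdir -p pics; python3 - <<'E'
from rig import observe, optics
import cv2
s=observe();print(s)
for n in("top","scene"):
    d=optics.get_image(n);cv2.imwrite(f"pics/{n}0.png",d["pixels"][:,:,::-1]);print(n,d["mtx"],d["dist_coeffs"],d["rvec"],d["tvec"])
E
```

```text
{'time_s': 0.0, 'q': array([-8.87690430e+01,  2.18414923e+01,  7.43831948e+01,  6.53811297e-04,
        8.38578431e+01, -1.23366268e+01]), 'qvel': array([ 0.05722531,  0.00015966, -0.08737033,  0.02182055,  0.00129775,
       -0.08632229]), 'joint_efforts': array([ 2.69208111e-03, -4.48464739e+01, -2.31278247e+01, -8.02697446e-05,
        4.78009722e-03,  3.86428937e-06]), 'position': array([ 0.1290123 , -0.53436739,  0.23071625]), 'tool_rot': array([[ 9.72094173e-01,  2.34590962e-01, -1.96009951e-05],
       [ 2.34590746e-01, -9.72093158e-01,  1.44033427e-03],
       [ 3.18835408e-04, -1.40473876e-03, -9.99998963e-01]]), 'ft_force': array([ 0.38121046, -0.45936798,  0.44305377]), 'wrist_torque': array([ 0.00399985, -0.03879204, -0.01639027]), 'gripper_force': 0.0, 'grip_width': 0.08547851485311331}
top [[388.95752181   0.         310.89842835]
 [  0.         388.95752181 200.06632903]
 [  0.           0.           1.        ]] [-0.01004928  0.          0.          0.          0.        ] [ 2.14205425 -2.14903969  0.19797766] [0.1298026  0.6200885  0.82400536]
scene [[385.48042964   0.         320.80082911]
 [  0.         385.48042964 192.90959638]
 [  0.           0.           1.        ]] [0.01472843 0.         0.         0.         0.        ] [ 1.84261204  1.39897808 -0.69397522] [-0.30755362 -0.27396756  1.42691864]
```

View pics/top0.png

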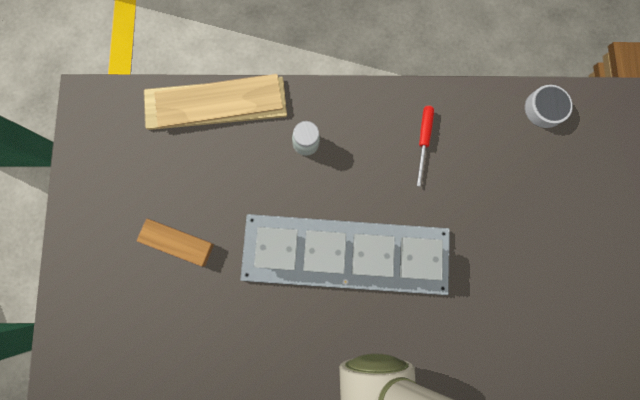

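View pics/scene0.png

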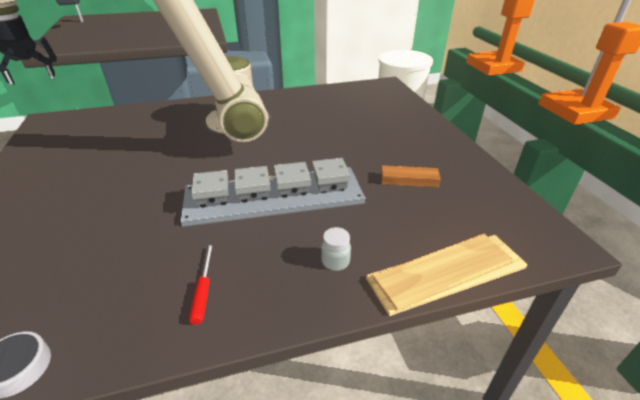

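The top view shows four lids at about (276,248), (325,252), (374,256) and (422,258). The jar, screwdriver and wood are clear of the plate. Next I'll measure the lid centres on the z = 0.075 plane.

```bash
cat > h.py <<'E'
import cv2, numpy as np
def ray(d,uv,z):
    R,_=cv2.Rodrigues(d["rvec"]);t=np.ravel(d["tvec"]);c=-R.T@t
    p=cv2.undistortPoints(np.float64(uv).reshape(-1,1,2),d["mtx"],np.float64(d["dist_coeffs"])).reshape(-1,2)
    v=np.c_[p,np.ones(len(p))]@R
    return c+v*((z-c[2])/v[:,2])[:,None]
E
python3 - <<'E'
from rig import optics
from h import *
d=optics.get_image("top");im=d["pixels"]
g=im.astype(int);roi=im[205:300,235:460]
for p in[(265,240),(250,260),(300,250)]:print(p,im[p[1],p[0]])
hsv=cv2.cvtColor(im,cv2.COLOR_RGB2HSV)
m=((hsv[...,1]<25)&(hsv[...,2]>150)).astype(np.uint8);m[:205]=0;m[300:]=0;m[:,:235]=0;m[:,460:]=0
m=cv2.morphologyEx(m,cv2.MORPH_OPEN,np.ones((3,3)))
for c in cv2.findContours(m,cv2.RETR_EXTERNAL,2)[0]:
    if cv2.contourArea(c)<400:continue
    r=cv2.minAreaRect(c);b=ray(d,cv2.boxPoints(r),.075);print(r,b.mean(0).round(4),np.linalg.norm(np.diff(b,axis=0),axis=1).round(4))
c=cv2.cvtColor(cv2.resize(roi,None,fx=3.5,fy=3.5,interpolation=cv2.INTER_CUBIC),cv2.COLOR_RGB2BGR);cv2.imwrite("pics/c.png",c)
E
```

```text
(265, 240) [180 184 179]
(250, 260) [162 169 172]
(300, 250) [123 130 131]
((345.029541015625, 254.0375518798828), (204.56936645507812, 65.2745361328125), 4.0593461990356445) [0.5002 0.0553 0.075 ] [0.1381 0.4435 0.139 ]
```

```bash
python3 - <<'E'
from rig import optics,observe
from h import *
d=optics.get_image("top");im=d["pixels"].astype(int)
m=((im[...,2]-im[...,0]<4)&(im[...,0]>135)).astype(np.uint8);m[:205]=0;m[300:]=0;m[:,:235]=0;m[:,460:]=0
m=cv2.morphologyEx(m,cv2.MORPH_OPEN,np.ones((3,3)))
P=[]
for c in cv2.findContours(m,cv2.RETR_EXTERNAL,2)[0]:
    if cv2.contourArea(c)<400:continue
    r=cv2.minAreaRect(c);b=ray(d,cv2.boxPoints(r),.075);P.append(b.mean(0));print(r,b.mean(0).round(4),np.linalg.norm(np.diff(b,axis=0),axis=1).round(4))
P=np.array(P)
if len(P)==4:
    P=P[np.argsort(-P[:,1])];v=P[0]-P[3];print(np.linalg.norm(v),np.degrees(np.arctan2(-v[0],v[1])),P)
print(ray(d,[(307,138)],.075),ray(d,[(206,255)],.03))
E
```

```text
((421.3778076171875, 258.4242248535156), (42.18738555908203, 40.724037170410156), 2.0454084873199463) [ 0.4897 -0.1077  0.075 ] [0.0864 0.0916 0.0866]
((373.1864318847656, 254.9571990966797), (41.67915344238281, 40.890769958496094), 3.012787342071533) [ 0.4975 -0.0043  0.075 ] [0.0867 0.0901 0.0869]
((324.6395568847656, 251.54566955566406), (40.9670524597168, 40.46832275390625), 4.085616588592529) [0.5052 0.0995 0.075 ] [0.0857 0.0882 0.0858]
((275.5228271484375, 248.18020629882812), (40.82455825805664, 40.468326568603516), 4.085616588592529) [0.5128 0.2042 0.075 ] [0.0856 0.0877 0.0857]
0.3128257061078753 -4.242397858990484 [[ 0.51279363  0.20424268  0.075     ]
 [ 0.50523342  0.09948132  0.075     ]
 [ 0.49753471 -0.00432991  0.075     ]
 [ 0.48965199 -0.10772588  0.075     ]]
[[0.75710407 0.13635713 0.075     ]] [[0.49970424 0.36238185 0.03      ]]
```

```bash
python3 -m jog '[[0,0,0.1555,0,0,0,0],[0,0,0.1555,0,0,0,0],[0,0,0,0.0295,-0.045,0,0],[0,0,0,0.0295,-0.045,0,0],[0,0,0,0.0295,-0.045,0,0],[0,0,0,0.0295,-0.045,0,0],[0,0,0,0.0295,-0.045,0,0],[0,0,0,0.0295,-0.045,0,0],[0,0,0,0.0295,-0.045,0,0],[0,0,0,0.0295,-0.045,0,0]]'; python3 -m jog '[[0,0,0,0.0295,-0.045,0,0],[0,0,0,0.0295,-0.045,0,0],[0,0,0,0,0,0.04,0],[0,0,0,0,0,0.04,0],[0,0,0,0,0,0.04,0],[0,0,0,0,0,0,0],[0,0,0,0,0,0,0],[0,0,0,0,0,0,0]]'
```

```text
time_s: 1.45
position: [0.3919, -0.1916, 0.2314]
tool_rot: [[0.997, -0.074, 0.0], [-0.074, -0.997, -0.0], [0.0, 0.0, -1.0]]
ft_force: [0.7, 0.0, -0.5]
grip_width: -0.0001
gripper_force: 0.0
time_s: 2.45
position: [0.4573, -0.1081, 0.1128]
tool_rot: [[0.997, -0.074, 0.003], [-0.074, -0.997, -0.001], [0.003, 0.001, -1.0]]
ft_force: [0.0, 0.2, 0.2]
grip_width: 0.0
gripper_force: 0.0
```

```bash
python3 -m jog '[[0,0,0,0,0,0.03,0],[0,0,0,0,0,0.004,0],[0,0,0,0,0,0,0],[0,0,0,0,0,0,0]]'; for i in 1; do python3 -m jog '[[0,0,0,0,0,0.001,0],[0,0,0,0,0,0.001,0],[0,0,0,0,0,0,0]]';done
```

```text
time_s: 2.95
position: [0.4571, -0.108, 0.0783]
tool_rot: [[0.997, -0.074, 0.002], [-0.074, -0.997, -0.001], [0.002, 0.001, -1.0]]
ft_force: [0.3, 0.3, 0.0]
grip_width: 0.0001
gripper_force: 0.0
time_s: 3.32
position: [0.4566, -0.1078, 0.0753]
tool_rot: [[0.997, -0.074, -0.0], [-0.074, -0.997, 0.0], [-0.0, -0.0, -1.0]]
ft_force: [-0.3, 0.4, 0.1]
grip_width: -0.0004
gripper_force: 0.0
```

```bash
python3 -m jog '[[0,0,0,0,0,0.0005,0],[0,0,0,0,0,0,0],[0,0,0,0,0,0,0]]';python3 -m jog '[[0,0,0,0,0,0.0005,0],[0,0,0,0,0,0,0],[0,0,0,0,0,0,0]]'
```

```text
time_s: 3.7
position: [0.4566, -0.1077, 0.0749]
tool_rot: [[0.997, -0.074, 0.0], [-0.074, -0.997, -0.0], [0.0, 0.0, -1.0]]
ft_force: [-0.8, -0.1, 3.0]
grip_width: -0.0
gripper_force: 1.6
time_s: 4.08
position: [0.4566, -0.1078, 0.0745]
tool_rot: [[0.997, -0.074, 0.0], [-0.074, -0.997, -0.0], [0.0, 0.0, -1.0]]
ft_force: [-1.2, 0.4, 4.5]
grip_width: 0.0001
gripper_force: 2.7
```

Lid 4 resists (4.5 N at 0.5 mm), so it is home. On to lid 3.

```bash
python3 -m jog '[[0,0,0,0,0,-0.015,0],[0,0,0,0,-0.0525,0,0],[0,0,0,0,-0.0525,0,0],[0,0,0,0,0,0,0],[0,0,0,0,0,0.01,0],[0,0,0,0,0,0.004,0],[0,0,0,0,0,0,0],[0,0,0,0,0,0,0]]'; python3 -m jog '[[0,0,0,0,0,0.0005,0],[0,0,0,0,0,0.0005,0],[0,0,0,0,0,0,0],[0,0,0,0,0,0,0]]'
```

```text
time_s: 5.08
position: [0.4644, -0.0036, 0.0753]
tool_rot: [[0.997, -0.075, 0.0], [-0.075, -0.997, -0.0], [0.0, 0.0, -1.0]]
ft_force: [-0.2, 0.2, 0.5]
grip_width: -0.0003
gripper_force: 0.0
time_s: 5.58
position: [0.4646, -0.0032, 0.0745]
tool_rot: [[0.997, -0.074, 0.001], [-0.074, -0.997, -0.0], [0.001, 0.0, -1.0]]
ft_force: [-1.0, -2.4, 4.9]
grip_width: -0.0
gripper_force: 2.6
```

Lid 3 is home as well. Next is lid 2.

```bash
python3 -m jog '[[0,0,0,0,0,-0.015,0],[0,0,0,0,-0.0525,0,0],[0,0,0,0,-0.0525,0,0],[0,0,0,0,0,0,0],[0,0,0,0,0,0.01,0],[0,0,0,0,0,0.004,0],[0,0,0,0,0,0,0],[0,0,0,0,0,0,0]]'; python3 -m jog '[[0,0,0,0,0,0.0005,0],[0,0,0,0,0,0.0005,0],[0,0,0,0,0,0,0],[0,0,0,0,0,0,0]]'
```

```text
time_s: 6.58
position: [0.4723, 0.1012, 0.0753]
tool_rot: [[0.997, -0.075, 0.0], [-0.075, -0.997, -0.0], [0.0, 0.0, -1.0]]
ft_force: [0.6, 0.0, -0.3]
grip_width: -0.0001
gripper_force: 0.0
time_s: 7.08
position: [0.4724, 0.1015, 0.0745]
tool_rot: [[0.997, -0.074, 0.001], [-0.074, -0.997, -0.0], [0.001, 0.0, -1.0]]
ft_force: [-0.4, -2.5, 5.7]
grip_width: 0.0
gripper_force: 2.5
```

Lid 2 is home, so lid 1 should be the loose one.

```bash
python3 -m jog '[[0,0,0,0,0,-0.015,0],[0,0,0,0,-0.0525,0,0],[0,0,0,0,-0.0525,0,0],[0,0,0,0,0,0,0],[0,0,0,0,0,0.01,0],[0,0,0,0,0,0.004,0],[0,0,0,0,0,0,0],[0,0,0,0,0,0,0]]'; python3 -m jog '[[0,0,0,0,0,0.0005,0],[0,0,0,0,0,0.0005,0],[0,0,0,0,0,0,0],[0,0,0,0,0,0,0]]'
```

```text
time_s: 8.07
position: [0.4801, 0.2059, 0.0754]
tool_rot: [[0.997, -0.075, 0.0], [-0.075, -0.997, 0.0], [0.0, -0.0, -1.0]]
ft_force: [-0.5, 1.0, -0.8]
grip_width: 0.0001
gripper_force: 0.0
time_s: 8.57
position: [0.4799, 0.2064, 0.0744]
tool_rot: [[0.997, -0.074, 0.0], [-0.074, -0.997, 0.0], [0.0, -0.0, -1.0]]
ft_force: [-0.7, -0.5, 0.0]
grip_width: 0.0
gripper_force: 0.2
```

Lid 1 gives way at about 0 N. I'll rock it further.

```bash
python3 -m jog '[[0,0,0,0,0,0.001,0],[0,0,0,0,0,0.001,0],[0,0,0,0,0,0,0],[0,0,0,0,0,0,0]]'; python3 - <<'E'
from rig import optics
import cv2
d=optics.get_image("scene");cv2.imwrite("pics/s1.png",cv2.resize(d["pixels"][130:230,170:380,::-1],None,fx=3.5,fy=3.5,interpolation=2))
E
```

```text
time_s: 9.07
position: [0.48, 0.2064, 0.0723]
tool_rot: [[0.997, -0.074, 0.0], [-0.074, -0.997, -0.0], [0.0, 0.0, -1.0]]
ft_force: [0.4, 0.4, 1.3]
grip_width: 0.0001
gripper_force: 0.2
```

View pics/s1.png

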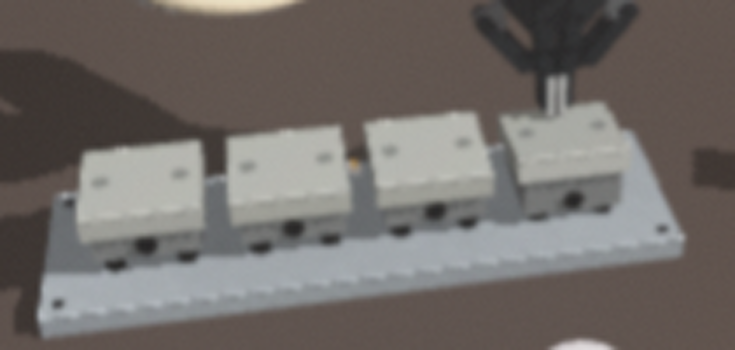

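Lid 1 is clearly tipped under the fingertip, at crop (555,130). A touch more for certainty, then I'll move over its middle.

```bash
python3 -m jog '[[0,0,0,0,0,0.0007,0],[0,0,0,0,0,0,0],[0,0,0,0,0,0,0]]'; python3 -m jog '[[0,0,0,0,0,-0.008,0],[0,0,0,0,0,-0.01,0],[0,0,0,0.033,-0.001,0,0],[0,0,0,0,0,0,0],[0,0,0,0,0,0.01,0],[0,0,0,0,0,0.004,0],[0,0,0,0,0,0,0],[0,0,0,0,0,0,0]]'
```

```text
time_s: 9.5
position: [0.48, 0.2064, 0.0718]
tool_rot: [[0.997, -0.074, 0.0], [-0.074, -0.997, 0.0], [0.0, -0.0, -1.0]]
ft_force: [-0.6, 0.7, 4.1]
grip_width: -0.0
gripper_force: 1.6
time_s: 10.5
position: [0.5128, 0.205, 0.0757]
tool_rot: [[0.997, -0.074, 0.0], [-0.074, -0.997, 0.0], [0.0, -0.0, -1.0]]
ft_force: [-0.3, 0.3, 0.8]
grip_width: -0.0002
gripper_force: 0.0
```

```bash
python3 -m jog '[[0,0,0,0,0,0.0007,0],[0,0,0,0,0,0.0007,0],[0,0,0,0,0,0,0]]'; python3 -m jog '[[0,0,0,0,0,0.0007,0],[0,0,0,0,0,0.0007,0],[0,0,0,0,0,0,0]]'
```

```text
time_s: 10.88
position: [0.513, 0.205, 0.0746]
tool_rot: [[0.997, -0.074, 0.0], [-0.074, -0.997, 0.0], [0.0, -0.0, -1.0]]
ft_force: [-0.8, -0.6, 5.6]
grip_width: 0.0002
gripper_force: 2.4
time_s: 11.25
position: [0.5131, 0.205, 0.0736]
tool_rot: [[0.997, -0.074, 0.001], [-0.074, -0.997, 0.0], [0.001, -0.0, -1.0]]
ft_force: [-2.6, -0.1, 9.4]
grip_width: -0.0001
gripper_force: 4.7
```

```bash
python3 -m jog '[[0,0,0,0,0,0.0007,0],[0,0,0,0,0,0.0007,0],[0,0,0,0,0,0,0]]'; python3 -m jog '[[0,0,0,0,0,0.0007,0],[0,0,0,0,0,0.0007,0],[0,0,0,0,0,0,0]]'
```

```text
time_s: 11.62
position: [0.5131, 0.2051, 0.0726]
tool_rot: [[0.997, -0.074, 0.001], [-0.074, -0.997, 0.0], [0.001, -0.0, -1.0]]
ft_force: [-3.4, -0.3, 14.0]
grip_width: -0.0006
gripper_force: 6.6
time_s: 12.0
position: [0.5131, 0.2051, 0.0713]
tool_rot: [[0.997, -0.074, 0.001], [-0.074, -0.997, 0.0], [0.001, -0.0, -1.0]]
ft_force: [-4.0, -0.9, 13.3]
grip_width: 0.0004
gripper_force: 6.8
```

```bash
python3 -m jog '[[0,0,0,0,0,0.0007,0],[0,0,0,0,0,0.0007,0],[0,0,0,0,0,0,0]]'
```

```text
time_s: 12.38
position: [0.5131, 0.2051, 0.0699]
tool_rot: [[0.997, -0.074, 0.001], [-0.074, -0.997, 0.0], [0.001, -0.0, -1.0]]
ft_force: [-3.6, 0.0, 12.9]
grip_width: -0.0007
gripper_force: 6.8
```

It is sliding at a steady 13–14 N. I'll continue until the force rises.

```bash
python3 -m jog '[[0,0,0,0,0,0.0007,0],[0,0,0,0,0,0.0007,0],[0,0,0,0,0,0,0]]';python3 -m jog '[[0,0,0,0,0,0.0007,0],[0,0,0,0,0,0.0007,0],[0,0,0,0,0,0,0]]'
```

```text
time_s: 12.75
position: [0.5131, 0.2051, 0.0684]
tool_rot: [[0.997, -0.074, 0.001], [-0.074, -0.997, 0.0], [0.001, -0.0, -1.0]]
ft_force: [-3.2, 0.0, 13.2]
grip_width: -0.0
gripper_force: 6.8
time_s: 13.12
position: [0.5131, 0.205, 0.0673]
tool_rot: [[0.997, -0.074, 0.001], [-0.074, -0.997, 0.0], [0.001, -0.0, -1.0]]
ft_force: [-5.1, -1.3, 16.6]
grip_width: -0.0002
gripper_force: 8.0
```

```bash
python3 -m jog '[[0,0,0,0,0,0.0007,0],[0,0,0,0,0,0.0005,0],[0,0,0,0,0,0,0]]'
```

```text
time_s: 13.5
position: [0.5131, 0.205, 0.0665]
tool_rot: [[0.997, -0.074, 0.002], [-0.074, -0.997, 0.0], [0.002, -0.0, -1.0]]
ft_force: [-6.7, -1.6, 19.8]
grip_width: -0.0005
gripper_force: 9.9
```

Force and depth match (5 mm of travel plus 3.4 mm on the buffers), so the lid is home. Withdrawing.

```bash
python3 -m jog '[[0,0,0,0,0,-0.005,0],[0,0,0,0,0,-0.02,0],[0,0,0,0,0,-0.05,0],[0,0,0,0,0,-0.05,0],[0,0,0,-0.05,0,-0.02,0],[0,0,0,-0.05,0,0,0],[0,0,0,-0.03,0,0,0],[0,0,0,0,0,0,0],[0,0,0,0,0,0,0],[0,0,0,0,0,0,0]]'; python3 - <<'E'
from rig import optics
import cv2
d=optics.get_image("scene");cv2.imwrite("pics/s2.png",cv2.resize(d["pixels"][130:280,170:450,::-1],None,fx=2.8,fy=2.8,interpolation=2))
E
```

```text
time_s: 14.75
position: [0.3842, 0.2145, 0.2094]
tool_rot: [[0.997, -0.075, -0.0], [-0.075, -0.997, -0.0], [-0.0, 0.0, -1.0]]
ft_force: [-0.1, -0.4, -0.2]
grip_width: 0.0
gripper_force: 0.0
```

View pics/s2.png

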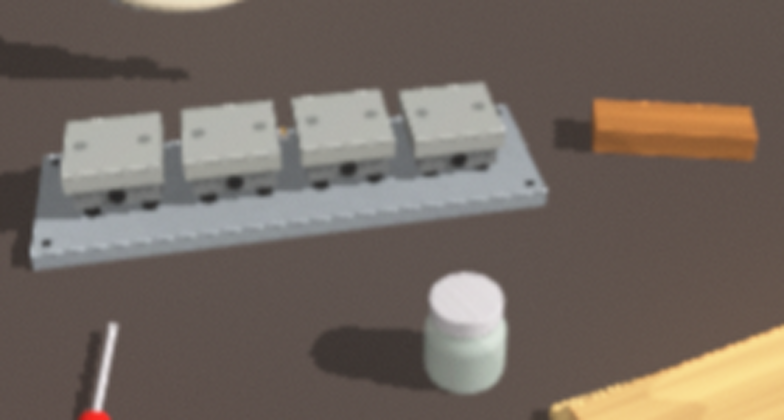

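Lid 1, at crop (450,115), now lies level and lower on its box. The other three lids and the bystanders are undisturbed.

```bash
python3 -c "
from rig import job
print(job.close_job())"
```

```text
the job is handed in; nothing more can be done
None
```

Lid 1 was the loose one: it rocked under a light touch, I pressed it home at its middle (peak reading about 20 N), the other three lids felt no more than about 6 N, and I've handed the job in (no verdict was returned).

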